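# Make up two shoe-repair kits

### The arm

A 6-joint arm with a two-finger parallel gripper is mounted at the origin on the work surface. World frame = base frame: x ahead of the robot, y to its left, z up, the work surface at z = 0. Lengths are in m, angles in degrees, forces in N, time in s.
With the tool pointing down it reaches from about 0.4 to 0.825 m from the base axis. Payload 7 kg.
Tool frame: the origin (TCP) lies on the centre line of the jaws, within the pads' length; the fingertips stand 8 mm ahead of it and the grasp point (between the pads) lies 11 mm behind it (r.tcp_to_tips is the distance from the TCP to the fingertips, in m); z points along the fingers, y is the direction in which the jaws open and shut (so a half turn about z gives the same grasp; the last joint's range is limited). The gripper opens to 88 mm and grips with 3 to 60 N. Pads are 19 mm wide; open, the fingers measure 130 mm over their backs; the gripper's body (78 mm by 193 mm) begins 47 mm behind the grasp point.
Start: joints at [-51.389, 20.546, 0.682, 0, -70.136, -16.507], TCP at [0.254, -0.625, 0.235] pointing down, gripper open.
Joint ranges: [-176.03, 176.03], [-82.01, 121.73], [-58.28, 71.71], [-173.87, 95.51], [-174.79, -0.11], [-173.66, 173.66]. Speed limits (degrees/s): [136.94, 136.94, 172.46, 180, 180, 180].

### API

Orientations are given as [roll, pitch, yaw] about the fixed x, y, z axes, in that order (R = Rz(yaw) Ry(pitch) Rx(roll)).
In Python, from plant import r gives the robot as it stands.
- The arm moves only by the tool drive_tool, never from a script. Its argument "plan" is text: rows parted by semicolons, each of 4 numbers parted by spaces: the shift along the tool's x, y, z in cm, then the turn about the tool's z in rad. A call has 1 to 8 rows; each row is the pose to reach, as a shift and turn from the pose commanded when the call began, along the tool's axes at that moment; what a row does not reach only later rows make up. A row lasts 1/8 s, in which the tool goes at most 62.5 mm and 10.7 degrees, less where a joint would pass 70% of its speed; a pose out of reach is approached as far as the arm can. A call with a gripper value outside its range is refused whole. "fingers" is the closure, from -1 (fully open) to 1 (shut), set as the call begins (left out, the last holds). The fingers move at their own pace and stop on an object; "squeeze" is the grip in N (left out, the last holds). Time passes only in rows, so rows that repeat a pose let the fingers close. It gives the time, the measured TCP pose, the force and the opening at its end, in the units of the state.
- r.get_state(): the state, without advancing time (a new reading comes with each control period).
- r.capture(name): name is "scene" or "side" or "wrist"; returns a dict with "frame" (400x640x3 uint8, red, green, blue), "fovy" (degrees; the focal length in pixels is half the picture's height over the tangent of half this angle, whatever the lens; pixels are square), "cx", "cy" (the principal point, pixels), "k1" (the pictures are not rectified: a ray, as slopes to the right and down, at radius r is drawn at 1 + k1 r^2 times it, then the intrinsics apply), "rvec" (rotation vector, rad) and "tvec" (3), from world to camera coordinates, as OpenCV has them. Camera axes: x right, y down, z forward; pixel columns grow to the right and rows downward; lengths in m; the calibration is good to about 2 mm. A picture is of the moment at which its call begins. There is no depth.
- r.close_job(): hands the job in, once; it reports no verdict.
The state is a dict: "time_s": time; "joints": joint angles; "qd": joint speeds; "joint_torque": joint torques, N m; "tcp_pos": TCP position; "eef_rot": TCP orientation; "contact_force": force on the tool from outside, world axes, zero at the start; "moment": the same for the moment, N m; "gripper_width": finger opening in m.
Only numpy, scipy, OpenCV 4.12 (cv2) and the standard library are available. Lean on these libraries where they do the work, as an engineer would, in place of code of your own. Each camera call takes 0.05 s, during which the arm holds its last target. There are 200 camera calls.

### The job

Make up the two shoe-repair kits from the stock on the cobbler's bench: the black heel, the jar of black cream and the brush go in the green tray, and the tan heel and the jar of brown cream go in the red tray. Stand every piece upright, flat on the floor of its tray, none on top of another, and let go of it. The white jar is not needed: leave it standing where it is.

Things in the scene. Friction and masses are not known exactly. Their poses are not given: they have to be found in the camera images.
- green_tray: fixed shallow green metal tray; outside 98 mm along its x, 238 mm along its y, 10 mm high; walls 4 mm thick, floor 4 mm thick, so inside 90 x 230 mm with the floor 4 mm and the rim 10 mm above the bench. Origin at the centre of its underside on the bench, z up
- red_tray: fixed shallow red metal tray; outside 98 mm along its x, 238 mm along its y, 10 mm high; walls 4 mm thick, floor 4 mm thick, so inside 90 x 230 mm with the floor 4 mm and the rim 10 mm above the bench. Origin at the centre of its underside on the bench, z up
- black_heel_mid (a point): loose solid D-shaped shoe heel block, black with steel nail heads, 45 mm tall, 58 mm long along its x (straight face at -x, round end at +x), 54 mm wide along its y between the parallel flat sides that start at the straight face and run about 31 mm along x; 0.07 kg; point at its centre, 22.5 mm above its underside, z axis up
- tan_heel_mid (a point): loose solid D-shaped shoe heel block, tan (light yellowish brown) stacked leather with brass nail heads, 45 mm tall, 58 mm long along its x (straight face at -x, round end at +x), 54 mm wide along its y between the parallel flat sides that start at the straight face and run about 31 mm along x; 0.07 kg; point at its centre, 22.5 mm above its underside, z axis up
- black_jar_mid (a point): loose screw-top jar of shoe cream, 50 mm diameter, 52 mm tall, 0.11 kg, standing upright; black body and lid, paper band; point at its centre, 26 mm above its base, z axis up
- brown_jar_mid (a point): loose screw-top jar of shoe cream, 50 mm diameter, 52 mm tall, 0.11 kg, standing upright; dark brown body and lid, paper band; point at its centre, 26 mm above its base, z axis up
- white_jar_mid (a point): loose screw-top jar of shoe cream, 50 mm diameter, 52 mm tall, 0.11 kg, standing upright; white body and lid; not part of either kit, stays where it is; point at its centre, 26 mm above its base, z axis up
- brush_mid (a point): loose shoe brush standing on its dark stiff bristles, pale wooden back on top; 50 mm tall, wooden back 70 mm long along its x and 42 mm wide along its y, 24 mm thick (the top 24 mm); the bristle block below is rigid, 62 x 36 mm; 0.08 kg; point at its centre, 25 mm above its underside, z axis up

How it is judged:
By the outcome, as a careful person would: the job done as asked, in the order asked, and still so for the second after the job is handed in, with the robot touching nothing.
It also fails if it takes over 115 s, if anything falls off the work surface, if the arm or the gripper's body presses on something with over 40 N, if the wrist force passes 120 N, or if a joint passes its speed limit or range.

## Working session

There is one attempt and no reset: what is moved stays moved. The work goes in short steps, Python scripts to look and compute and a tool call to move; the robot and the scene stay as the last step left them, time stands still between calls to the robot, and variables do not carry over. Pictures are saved under pics/ and viewed, about 12 in all and at most 16, crops included, and the job is handed in when it is done.

Besides the shell and the picture viewer there is one more tool, called after ">>>" as name(argument=value, ...), one argument or row to a line, values as JSON. drive_tool: Moves the arm, as the interface text tells. Its arguments: {"type":"object","properties":{"plan":{"type":"string"},"fingers":{"type":"number"},"squeeze":{"type":"number"}},"required":["plan"]}

```bash
ls; mkdir -p pics; cat > h.py <<'E'
import numpy as np, cv2
from plant import r
def cap(n, save=None):
    c=r.capture(n)
    if save: cv2.imwrite('pics/'+save, c['frame'][:,:,::-1])
    return c
def K(c):
    f=200/np.tan(np.radians(c['fovy'])/2)
    return f
def pix2w(c,u,v,z):
    f=K(c); xd=np.array([(u-c['cx'])/f,(v-c['cy'])/f]); x=xd.copy()
    for _ in range(30): x=xd/(1+c['k1']*(x@x))
    R=cv2.Rodrigues(np.array(c['rvec'],float))[0]; t=np.array(c['tvec'],float).ravel()
    o=-R.T@t; d=R.T@np.array([x[0],x[1],1]); return o+d*(z-o[2])/d[2]
def w2pix(c,p):
    f=K(c); R=cv2.Rodrigues(np.array(c['rvec'],float))[0]; q=R@np.array(p,float)+np.array(c['tvec'],float).ravel()
    x=q[:2]/q[2]; x=x*(1+c['k1']*(x@x)); return x*f+[c['cx'],c['cy']]
E
python3 - <<'E'
from h import *
for n in('scene','side'):
    c=cap(n,n+'0.png'); R=cv2.Rodrigues(np.array(c['rvec'],float))[0]; print(n,c['fovy'],c['k1'],-R.T@np.array(c['tvec'],float).ravel(),R[2])
s=r.get_state(); print(s['time_s'],s['tcp_pos'],s['eef_rot'],s['gripper_width'],s['contact_force'])
E
```

```text
pics
scene 45.806702257987 -0.014568818530463868 [ 1.57988161 -0.1471358   0.87248869] [-0.77215491  0.11095823 -0.62567169]
side 56.22183167478874 -0.04986874442040755 [0.39529889 0.88840702 0.67088889] [ 0.14686247 -0.8154187  -0.55993193]
0.1 [ 0.2538433  -0.62499515  0.23369999] [ 1.79913566e+02 -7.67519238e-03 -1.57900075e+02] 0.0877338963986619 [-0.26907945 -0.22988675 -0.39185271]
```

View pics/scene0.png

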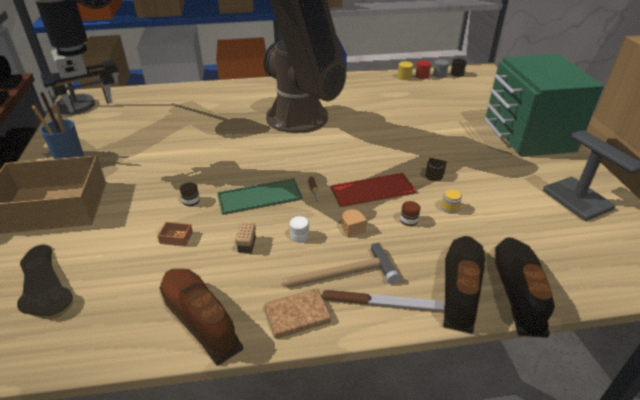

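View pics/side0.png

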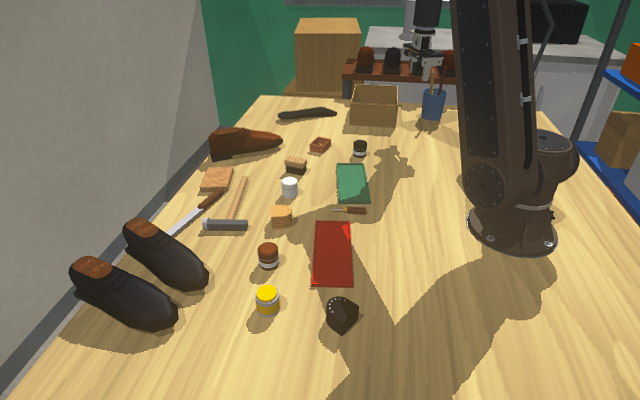

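The scene view shows the black jar (190,194), green tray (260,196), red tray (373,190), black heel (435,168), brush (246,237), white jar (300,229), tan heel (353,222) and brown jar (410,212). There is also a yellow jar that isn't listed, at (452,200). I'll zoom in on both views.

```bash
python3 - <<'E'
from h import *
a=cv2.imread('pics/scene0.png')[145:265,160:480]; cv2.imwrite('pics/sc_z.png',cv2.resize(a,None,fx=2.5,fy=2.5,interpolation=cv2.INTER_CUBIC))
a=cv2.imread('pics/side0.png')[130:340,220:400]; cv2.imwrite('pics/si_z.png',cv2.resize(a,None,fx=2.85,fy=2.85,interpolation=cv2.INTER_CUBIC))
c=cap('scene')
for n,u,v,z in [('bjar',190,187,.05),('bheel',435,162,.045),('brush',246,230,.05),('white',300,222,.05),('tan',353,215,.045),('brown',410,206,.05),('yellow',452,195,.05)]: print(n,pix2w(c,u,v,z).round(3))
for p in [(218,195),(299,181),(302,196),(221,212),(331,188),(408,175),(416,190),(336,205)]: print(p,pix2w(c,*p,.01).round(3))
E
```

```text
bjar [ 0.458 -0.358  0.05 ]
bheel [0.434 0.382 0.045]
brush [ 0.665 -0.204  0.05 ]
white [ 0.655 -0.063  0.05 ]
tan [0.642 0.081 0.045]
brown [0.635 0.24  0.05 ]
yellow [0.605 0.371 0.05 ]
(218, 195) [ 0.455 -0.284  0.01 ]
(299, 181) [ 0.422 -0.04   0.01 ]
(302, 196) [ 0.497 -0.04   0.01 ]
(221, 212) [ 0.535 -0.274  0.01 ]
(331, 188) [0.472 0.05  0.01 ]
(408, 175) [0.442 0.297 0.01 ]
(416, 190) [0.519 0.299 0.01 ]
(336, 205) [0.553 0.051 0.01 ]
```

View pics/sc_z.png

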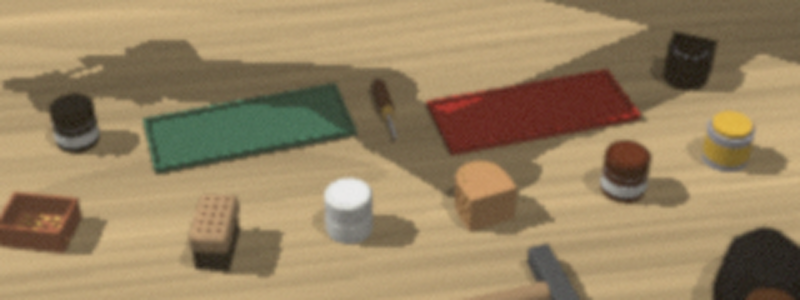

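View pics/si_z.png

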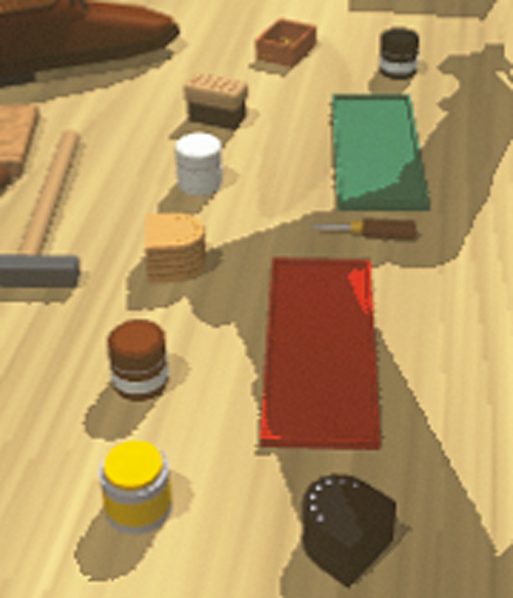

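```bash
cat >> h.py <<'E'
def go(x,y,z,yaw,p=None):
    "shift in tool axes cm & turn rad from pose p=(x,y,z,yaw) (default measured)"
    if p is None:
        s=r.get_state(); e=s['eef_rot']; p=(*s['tcp_pos'],e[2])
    a=np.radians(p[3]); d=np.array([x,y,z])-p[:3]
    t=(-np.radians(yaw-p[3])+np.pi)%(2*np.pi)-np.pi
    return (round(100*(d[0]*np.cos(a)+d[1]*np.sin(a)),2),round(100*(d[0]*np.sin(a)-d[1]*np.cos(a)),2),round(-100*d[2],2),round(t,3))
def st():
    s=r.get_state(); print(round(s['time_s'],2),np.round(s['tcp_pos'],4),np.round(s['eef_rot'],2),round(s['gripper_width'],4),np.round(s['contact_force'],1),np.round(s['joints'],0))
def mask_rect(c,m,z):
    n,l,S,_=cv2.connectedComponentsWithStats(m.astype(np.uint8)); k=1+S[1:,4].argmax()
    ct=cv2.findContours((l==k).astype(np.uint8),cv2.RETR_EXTERNAL,cv2.CHAIN_APPROX_NONE)[0][0][:,0]
    P=np.array([pix2w(c,u,v,z)[:2] for u,v in ct],np.float32)
    return cv2.minAreaRect(P*1000)
E
python3 - <<'E'
from h import *
for n in('scene','side'):
    c=cap(n); h=cv2.cvtColor(c['frame'],cv2.COLOR_RGB2HSV); H,S,V=[h[...,i].astype(int) for i in range(3)]
    roi=np.zeros(H.shape,bool)
    if n=='scene': roi[165:220,210:425]=1
    else: roi[155:300,300:380]=1
    print(n,'green',mask_rect(c,roi&(H>55)&(H<95)&(S>70),.01))
    print(n,'red',mask_rect(c,roi&((H<4)|(H>174))&(S>150),.01))
print(go(.46,-.25,.26,-110)); print(go(.43,.38,.24,-85,(.46,-.25,.26,-110)))
E
```

```text
scene green ((473.8416442871094, -168.92852783203125), (91.97337341308594, 216.9907989501953), 8.880456924438477)
scene red ((503.3940124511719, 96.83847045898438), (93.1760025024414, 64.23831176757812), 7.151771068572998)
side green ((463.9930725097656, -162.78286743164062), (95.9455337524414, 222.74697875976562), 8.534830093383789)
side red ((459.99005126953125, 80.5994873046875), (11.25754451751709, 17.473615646362305), 9.08478832244873)
(np.float64(-33.21), np.float64(27.01), np.float64(-2.59), np.float64(-0.836))
(np.float64(-58.17), np.float64(24.37), np.float64(2.0), np.float64(-0.436))
```

>>> drive_tool(
  plan="-33.2 27 -2.6 -0.836;-33.2 27 -2.6 -0.836;-33.2 27 -2.6 -0.836;-33.2 27 -2.6 -0.836;-33.2 27 -2.6 -0.836;-33.2 27 -2.6 -0.836;-33.2 27 -2.6 -0.836;-33.2 27 -2.6 -0.836",
  fingers=-1,
  squeeze=20,
)

```text
time_s: 1.25
tcp_pos: [0.4616, -0.2475, 0.261]
eef_rot: [-179.9, 0.0, -109.7]
contact_force: [-0.3, 0.4, 1.1]
gripper_width: 0.0874
```

```bash
python3 - <<'E'
from h import *
st(); print(go(.43,.38,.24,-85)); c=cap('wrist','w0.png')
R=cv2.Rodrigues(np.array(c['rvec'],float))[0]; print(c['fovy'],-R.T@np.array(c['tvec'],float).ravel(),R[2])
E
```

```text
1.25 [ 0.4616 -0.2475  0.261 ] [-1.7994e+02  3.0000e-02 -1.0973e+02] 0.0874 [-0.3  0.4  1.1] [ -7.   5. -16.  -0. -69. -13.]
(np.float64(-58.0), np.float64(24.16), np.float64(2.1), np.float64(-0.432))
63.929190359587885 [ 0.43837437 -0.31329342  0.41098045] [ 0.08934951  0.24328131 -0.9658317 ]
```

View pics/w0.png

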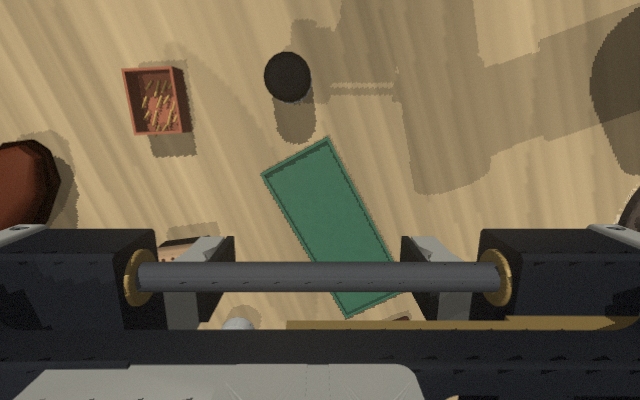

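The wrist view shows the whole green tray, with corners near (327,137), (262,174) and (345,318). The black jar's lid is centred at (287,77).

```bash
python3 - <<'E'
from h import *
c=cap('wrist')
h=cv2.cvtColor(c['frame'],cv2.COLOR_RGB2HSV); H,S,V=[h[...,i].astype(int) for i in range(3)]
roi=np.zeros(H.shape,bool); roi[125:322,250:412]=1
print(mask_rect(c,roi&(H>50)&(H<95)&(S>70),.01))
A,B,C=[pix2w(c,*p,.01)[:2] for p in((327,137),(262,174),(345,318))]
print(A,B,C,np.linalg.norm(A-B),np.linalg.norm(B-C)); print('centre',(A+C)/2)
d=C-B; print('yaw',np.degrees(np.arctan2(-d[0],d[1])))
m=np.zeros(H.shape,bool); m[45:110,255:320]=1; m&=(V<50)
n,l,S_,ce=cv2.connectedComponentsWithStats(m.astype(np.uint8)); k=1+S_[1:,4].argmax(); print(S_[k],ce[k]); print('jar',pix2w(c,*ce[k],.052), mask_rect(c,m,.052))
E
```

```text
((468.72503662109375, -188.53671264648438), (96.45866394042969, 186.942138671875), 8.758040428161621)
[ 0.43455127 -0.28880221] [ 0.52702382 -0.27350173] [ 0.49487205 -0.04058608] 0.09372980987532473 0.23512429264893936
centre [ 0.46471166 -0.16469415]
yaw 7.85946423384073
[ 263   54   47   50 1792] [286.58203125  78.1796875 ]
jar [ 0.4545996  -0.36286281  0.052     ] ((454.4456481933594, -362.56707763671875), (47.49571228027344, 48.709007263183594), 50.28453063964844)
```

>>> drive_tool(
  plan="-58 24.2 2.1 -0.43;-58 24.2 2.1 -0.43;-58 24.2 2.1 -0.43;-58 24.2 2.1 -0.43;-58 24.2 2.1 -0.43;-58 24.2 2.1 -0.43;-58 24.2 2.1 -0.43;-58 24.2 2.1 -0.43",
)

```text
time_s: 2.35
tcp_pos: [0.437, 0.2498, 0.244]
eef_rot: [-180.0, 0.0, -85.5]
contact_force: [1.4, -0.1, -0.2]
gripper_width: 0.0874
```

```bash
python3 - <<'E'
from h import *
st(); print(go(.43,.38,.24,-85)); c=cap('wrist','w1.png')
E
```

```text
2.35 [0.437  0.2498 0.244 ] [-1.7997e+02  1.0000e-02 -8.5450e+01] 0.0874 [ 1.4 -0.1 -0.2] [ 52.   4. -20.   0. -66. -48.]
(np.float64(-13.04), np.float64(-0.34), np.float64(0.4), np.float64(-0.008))
```

View pics/w1.png

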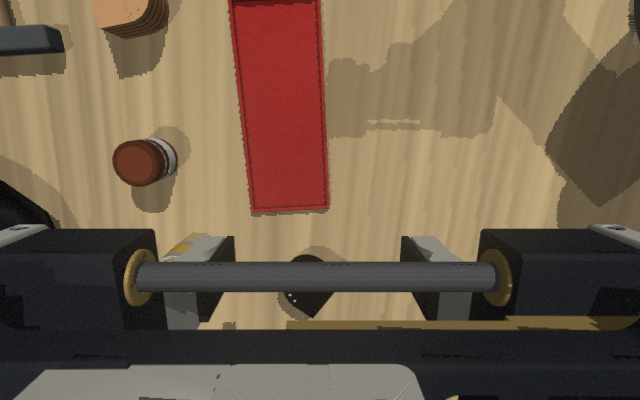

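The red tray's far end corners are at (251,212) and (329,208). The brown jar's lid is at (140,162). The heel is hidden behind the gripper bar, so I'll go further in +y.

```bash
python3 - <<'E'
from h import *
c=cap('wrist')
h=cv2.cvtColor(c['frame'],cv2.COLOR_RGB2HSV); H,S,V=[h[...,i].astype(int) for i in range(3)]
roi=np.zeros(H.shape,bool); roi[2:222,215:345]=1
(ce,sz,an)=mask_rect(c,roi&((H<6)|(H>172))&(S>120),.01); print(ce,sz,an)
A,B=[pix2w(c,*p,.01)[:2] for p in((251,212),(329,208))]; print(A,B,np.linalg.norm(A-B))
for a in (an if sz[0]<sz[1] else an-90,): 
  a=np.radians(a); print('centre from end',(A+B)/2-.119*np.array([-np.sin(a),np.cos(a)]),np.degrees(a))
m=np.zeros(H.shape,bool); m[130:195,105:172]=1; m&=((H<12)|(H>172))&(S>110)&(V>50)
n,l,S_,cc=cv2.connectedComponentsWithStats(m.astype(np.uint8)); k=1+S_[1:,4].argmax(); print(S_[k],cc[k],pix2w(c,*cc[k],.052),mask_rect(c,m,.052))
print(go(.43,.47,.24,-85))
E
```

```text
(483.1046447753906, 181.66966247558594) (97.30543518066406, 225.47390747070312) 7.4918413162231445
[0.51733702 0.3060823 ] [0.42082638 0.29313816] 0.09737481240396037
centre from end [0.48459752 0.18162608] 7.4918413162231445
[ 113  134   50   47 1731] [136.47544772 156.25880994] [0.63160742 0.24091506 0.052     ] ((631.9388427734375, 241.18667602539062), (50.8976936340332, 48.48750686645508), 75.85196685791016)
(np.float64(-21.74), np.float64(-1.09), np.float64(0.31), np.float64(-0.004))
```

>>> drive_tool(
  plan="-22 -1.3 0.4 0;-22 -1.3 0.4 0;-22 -1.3 0.4 0;-22 -1.3 0.4 0;-22 -1.3 0.4 0",
)

```text
time_s: 3.08
tcp_pos: [0.4327, 0.4698, 0.2383]
eef_rot: [179.9, -0.1, -85.4]
contact_force: [-0.2, -0.8, -0.1]
gripper_width: 0.0877
```

```bash
python3 - <<'E'
from h import *
st(); c=cap('wrist','w2.png')
E
```

```text
3.08 [0.4327 0.4698 0.2383] [ 1.7994e+02 -1.1000e-01 -8.5360e+01] 0.0877 [-0.2 -0.8 -0.1] [ 65.  17.  -4.  -0. -69. -60.]
```

View pics/w2.png

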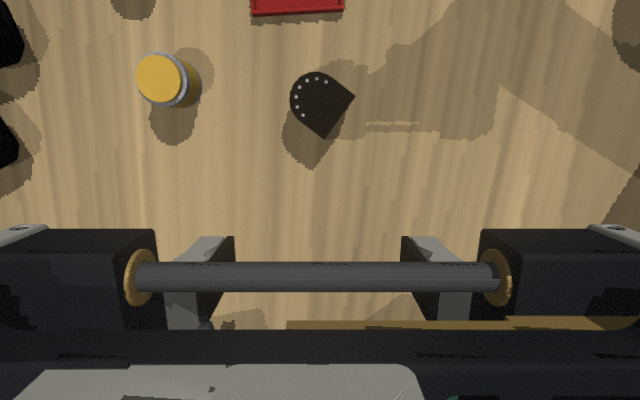

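The black heel's straight face runs from about (356,97) to (326,138), and its round end points to the upper left.

```bash
cat >> h.py <<'E'
def heel(c,m,A,B,z=.045):
    "mask of top face, straight face corner pixels; prints centre and heading of +x"
    A,B=[pix2w(c,*p,z)[:2] for p in(A,B)]; M=(A+B)/2
    n,l,S,_=cv2.connectedComponentsWithStats(m.astype(np.uint8)); k=1+S[1:,4].argmax()
    vs,us=np.nonzero(l==k); P=np.array([pix2w(c,u,v,z)[:2] for u,v in zip(us,vs)])
    cen=P.mean(0); d=B-A; nrm=np.array([-d[1],d[0]])/np.linalg.norm(d)
    if nrm@(cen-M)<0: nrm=-nrm
    t=np.array([-nrm[1],nrm[0]]); X=(P-M)@nrm; Y=(P-M)@t
    print('w',np.linalg.norm(d),'corners',A,B,'centroid',cen,'ext x',X.min(),X.max(),'y',Y.min(),Y.max())
    print('rect',mask_rect(c,m,z)); print('heading',np.degrees(np.arctan2(nrm[1],nrm[0])),'centre by face',M+.029*nrm,'by round',M+nrm*(X.max()-.029)+t*(Y.max()+Y.min())/2)
E
python3 - <<'E'
from h import *
c=cap('wrist'); V=c['frame'].max(2).astype(int); m=np.zeros(V.shape,bool); m[65:145,280:362]=1; m&=V<62
i=cv2.resize(np.where(m[60:150,275:370,None],255,c['frame'][60:150,275:370,::-1]//1).astype(np.uint8),None,fx=3,fy=3); j=cv2.resize(c['frame'][60:150,275:370,::-1],None,fx=3,fy=3); cv2.imwrite('pics/m2.png',np.hstack([j,i]))
m=cv2.morphologyEx(m.astype(np.uint8),cv2.MORPH_CLOSE,np.ones((7,7)))
heel(c,m,(356,97),(326,138)); print(pix2w(c,160,78,.052))
E
```

```text
w 0.050943591537676705 corners [0.40085937 0.37538202] [0.42782603 0.41860295] centroid [0.43822364 0.38426494] ext x 0.00022711766293498752 0.05773445714498472 y -0.02462841321412848 0.028802330662228932
rect ((439.9960021972656, 383.4147033691406), (53.3716926574707, 57.55657958984375), 57.91510772705078)
heading -31.961110056878084 centre by face [0.43894652 0.38164152] by round [0.43982595 0.38355268]
[0.59551762 0.37356532 0.052     ]
```

View pics/m2.png

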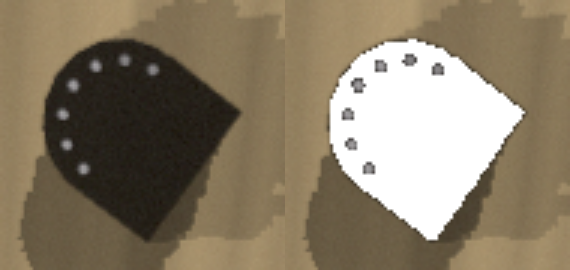

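```bash
python3 - <<'E'
from h import *
print(go(.4315,.3887,.12,-32)); print(go(.4315,.3887,.022,-32))
E
```

```text
(np.float64(7.89), np.float64(0.75), np.float64(11.92), np.float64(-0.933))
(np.float64(7.89), np.float64(0.75), np.float64(21.72), np.float64(-0.933))
```

>>> drive_tool(
  plan="7.9 0.75 8 -0.93;7.9 0.75 11.9 -0.93;7.9 0.75 11.9 -0.93;7.9 0.75 11.9 -0.93;7.9 0.75 11.9 -0.93;7.9 0.75 16 -0.93;7.9 0.75 18 -0.93;7.9 0.75 18 -0.93",
)

```text
time_s: 4.18
tcp_pos: [0.4309, 0.3874, 0.059]
eef_rot: [179.8, -0.0, -32.2]
contact_force: [0.3, -0.5, 0.5]
gripper_width: 0.0874
```

```bash
python3 - <<'E'
from h import *
st(); print(go(.4315,.3887,.022,-32))
E
```

```text
4.17 [0.4309 0.3874 0.059 ] [179.84  -0.   -32.18] 0.0874 [ 0.3 -0.5  0.5] [ 61.  22. -24.  -0. -45.  -3.]
(np.float64(-0.01), np.float64(-0.14), np.float64(3.7), np.float64(-0.003))
```

>>> drive_tool(
  plan="0 -0.1 2 0;0 -0.1 3.7 0;0 -0.1 3.7 0",
)

```text
time_s: 4.55
tcp_pos: [0.4313, 0.3897, 0.0223]
eef_rot: [179.9, -0.0, -32.1]
contact_force: [0.4, -0.3, -0.4]
gripper_width: 0.0874
```

>>> drive_tool(
  plan="0 0 0 0;0 0 0 0;0 0 0 0;0 0 0 0;0 0 0 0;0 0 0 0",
  fingers=1,
  squeeze=20,
)

```text
time_s: 5.3
tcp_pos: [0.4314, 0.3908, 0.0231]
eef_rot: [-180.0, -0.0, -32.1]
contact_force: [-1.9, -1.2, 4.2]
gripper_width: 0.0541
```

```bash
python3 - <<'E'
from h import *
st()
g=np.array([.465,-.165]);a=np.radians(8)
for n,y,gx in [('heel',.073,-.010),('jar',.006,0),('brush',-.067,0)]:
    c=g+y*np.array([-np.sin(a),np.cos(a)]); h=np.radians(-82); print(n,c, 'tcp',c+gx*np.array([np.cos(h),np.sin(h)]))
g=np.array([.484,.181]);a=np.radians(7.5)
for n,y,gx in [('heel',-.06,-.010),('jar',.06,0)]:
    c=g+y*np.array([-np.sin(a),np.cos(a)]); h=np.radians(-82.5); print(n,c, 'tcp',c+gx*np.array([np.cos(h),np.sin(h)]))
E
```

```text
5.3 [0.4314 0.3908 0.0231] [-179.99   -0.    -32.07] 0.0541 [-1.9 -1.2  4.2] [ 61.  24. -25.   0. -40.  -3.]
heel [ 0.45484036 -0.09271043] tcp [ 0.45344863 -0.08280775]
jar [ 0.46416496 -0.15905839] tcp [ 0.46416496 -0.15905839]
brush [ 0.4743246  -0.23134796] tcp [ 0.4743246  -0.23134796]
heel [0.49183157 0.12151331] tcp [0.49052631 0.13142776]
jar [0.47616843 0.24048669] tcp [0.47616843 0.24048669]
```

```bash
python3 - <<'E'
from h import *
print(go(.4534,-.0828,.11,-82))
E
```

```text
(np.float64(27.0), np.float64(38.96), np.float64(-8.69), np.float64(0.871))
```

>>> drive_tool(
  plan="0 0 -4 0;1 1.5 -8.7 0;27 39 -8.7 0.87;27 39 -8.7 0.87;27 39 -8.7 0.87;27 39 -8.7 0.87;27 39 -8.7 0.87;27 39 -8.7 0.87",
)

```text
time_s: 6.3
tcp_pos: [0.4492, -0.0037, 0.11]
eef_rot: [-180.0, 0.0, -82.0]
contact_force: [1.8, -0.2, -1.1]
gripper_width: 0.054
```

```bash
python3 - <<'E'
from h import *
st();print(go(.4534,-.0828,.07,-82))
E
```

```text
6.3 [ 0.4492 -0.0037  0.11  ] [-1.7995e+02  1.0000e-02 -8.1990e+01] 0.054 [ 1.8 -0.2 -1.1] [ 25.   6. -37.   0. -47. -17.]
(np.float64(7.9), np.float64(0.69), np.float64(4.0), np.float64(0.0))
```

>>> drive_tool(
  plan="6 0.5 0 0;7.9 0.7 1 0;7.9 0.7 4 0;7.9 0.7 4 0;7.9 0.7 4 0",
)

```text
time_s: 6.92
tcp_pos: [0.4539, -0.0809, 0.0704]
eef_rot: [-180.0, -0.0, -81.9]
contact_force: [0.4, -0.6, -1.5]
gripper_width: 0.0534
```

```bash
python3 - <<'E'
from h import *
st();print(go(.4534,-.0828,.0275,-82)); cap('wrist','w3.png')
E
```

```text
6.92 [ 0.4539 -0.0809  0.0704] [-1.7999e+02 -1.0000e-02 -8.1880e+01] 0.0534 [ 0.4 -0.6 -1.5] [ 14.  11. -38.   0. -41.  -6.]
(np.float64(0.18), np.float64(0.08), np.float64(4.29), np.float64(0.002))
```

View pics/w3.png

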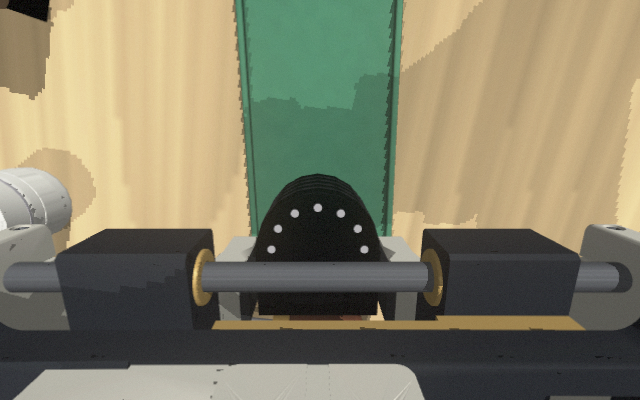

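The heel (centre about column 318) sits on the tray's centre line (columns 240–400) and is aligned with it. Lowering now.

>>> drive_tool(
  plan="0.1 0.1 2.5 0;0.1 0.1 4 0;0.1 0.1 4.3 0;0.1 0.1 4.3 0",
)

```text
time_s: 7.48
tcp_pos: [0.4534, -0.0818, 0.0277]
eef_rot: [-179.9, -0.0, -81.9]
contact_force: [-0.9, -0.2, -0.3]
gripper_width: 0.0537
```

>>> drive_tool(
  plan="0 0 0 0;0 0 0 0;0 0 0 0",
  fingers=-0.7,
)

```text
time_s: 7.85
tcp_pos: [0.4529, -0.0822, 0.0272]
eef_rot: [-180.0, 0.0, -81.9]
contact_force: [-0.9, 0.5, 0.2]
gripper_width: 0.0736
```

```bash
python3 - <<'E'
from h import *
st();print(go(.4534,-.0828,.16,-82)); print(go(.4546,-.3627,.12,-100,(.4534,-.0828,.16,-82)))
E
```

```text
7.85 [ 0.4529 -0.0822  0.0272] [-179.97    0.    -81.92] 0.0736 [-0.9  0.5  0.2] [ 14.  15. -41.   0. -34.  -6.]
(np.float64(0.07), np.float64(-0.04), np.float64(-13.28), np.float64(0.001))
(np.float64(27.73), np.float64(3.78), np.float64(4.0), np.float64(0.314))
```

>>> drive_tool(
  plan="0 0 -3 0;0 0 -8.5 0;6 0.8 -10.5 0;12 1.6 -10.5 0;18 2.4 -10.5 0;24 3.2 -10.5 0;27.8 3.7 -9 0;27.8 3.7 -6 0",
  fingers=-1,
)

```text
time_s: 8.85
tcp_pos: [0.4556, -0.3658, 0.0869]
eef_rot: [-179.9, -0.1, -82.1]
contact_force: [-0.5, 0.4, -0.6]
gripper_width: 0.088
```

```bash
python3 - <<'E'
from h import *
st();print(go(.4546,-.3627,.022,-82)); c=cap('wrist','w4.png')
E
```

```text
8.85 [ 0.4556 -0.3658  0.0869] [-1.7989e+02 -9.0000e-02 -8.2110e+01] 0.088 [-0.5  0.4 -0.6] [-20.  20. -22.   0. -48.  27.]
(np.float64(-0.32), np.float64(0.05), np.float64(6.49), np.float64(-0.002))
```

View pics/w4.png

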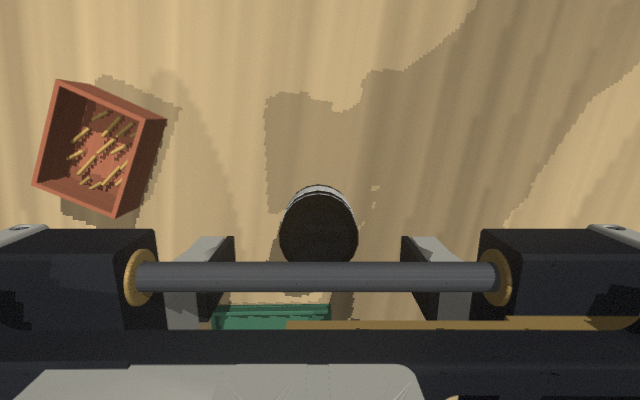

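The jar is centred between the fingers, at column 318. Descending to grip it.

>>> drive_tool(
  plan="-0.3 0 3 0;-0.3 0 6 0;-0.3 0 6.5 0;-0.3 0 6.5 0",
)

```text
time_s: 9.4
tcp_pos: [0.4551, -0.3597, 0.0225]
eef_rot: [180.0, -0.0, -81.9]
contact_force: [0.8, 0.3, 0.2]
gripper_width: 0.0879
```

>>> drive_tool(
  plan="0 0 0 0;0 0 0 0;0 0 0 0;0 0 0 0;0 0 0 0;0 0 0 0",
  fingers=1,
)

```text
time_s: 10.15
tcp_pos: [0.4547, -0.3597, 0.022]
eef_rot: [180.0, -0.0, -81.9]
contact_force: [-0.5, 1.1, 3.3]
gripper_width: 0.0498
```

```bash
python3 - <<'E'
from h import *
st();print(go(.4642,-.159,.027,-82))
E
```

```text
10.15 [ 0.4547 -0.3597  0.022 ] [180.    -0.   -81.92] 0.0498 [-0.5  1.1  3.3] [-19.  24. -26.   0. -40.  27.]
(np.float64(-19.74), np.float64(-3.76), np.float64(-0.5), np.float64(0.001))
```

>>> drive_tool(
  plan="0 0 -4 0;0 0 -8 0;-6 -1.2 -8.5 0;-12 -2.3 -8.5 0;-18 -3.4 -8.5 0;-20 -3.8 -7.5 0;-20 -3.8 -4 0;-20 -3.8 -4 0",
)

```text
time_s: 11.15
tcp_pos: [0.4622, -0.1559, 0.06]
eef_rot: [179.7, 0.0, -81.9]
contact_force: [0.1, -0.9, -1.5]
gripper_width: 0.0497
```

```bash
python3 - <<'E'
from h import *
st();print(go(.4644,-.156,.0265,-82)); cap('wrist','w5.png')
E
```

```text
11.15 [ 0.4622 -0.1559  0.06  ] [ 1.7971e+02  5.0000e-02 -8.1910e+01] 0.0497 [ 0.1 -0.9 -1.5] [  4.  14. -35.  -0. -41.   4.]
(np.float64(0.04), np.float64(-0.22), np.float64(3.35), np.float64(0.002))
```

>>> drive_tool(
  plan="0 -0.1 2 0;0 -0.1 3.2 0;0 -0.1 3.4 0;0 -0.1 3.4 0",
)

```text
time_s: 11.7
tcp_pos: [0.4655, -0.1564, 0.0283]
eef_rot: [-180.0, -0.0, -81.9]
contact_force: [0.0, 0.1, -0.9]
gripper_width: 0.0497
```

>>> drive_tool(
  plan="0 0 0 0;0 0 0 0;0 0 0 0",
  fingers=-0.7,
)

```text
time_s: 12.08
tcp_pos: [0.4655, -0.1562, 0.0282]
eef_rot: [-180.0, -0.0, -81.9]
contact_force: [0.2, -0.8, -0.5]
gripper_width: 0.0723
```

```bash
python3 - <<'E'
from h import *
st();print(go(.63,-.31,.24,-82))
E
```

```text
12.07 [ 0.4655 -0.1562  0.0282] [-179.96   -0.    -81.92] 0.0723 [ 0.2 -0.8 -0.5] [  4.  17. -37.   0. -36.   4.]
(np.float64(17.54), np.float64(-14.13), np.float64(-21.18), np.float64(0.001))
```

>>> drive_tool(
  plan="0 0 -4 0;0 0 -9 0;-2 -7 -15 0;-3.7 -13 -21 0;-3.7 -14 -21 0;-3.7 -14 -21 0;-3.7 -14 -21 0",
  fingers=-1,
)

```text
time_s: 12.95
tcp_pos: [0.5979, -0.0997, 0.237]
eef_rot: [179.9, 0.0, -81.9]
contact_force: [-0.1, -0.5, 0.1]
gripper_width: 0.0876
```

```bash
python3 - <<'E'
from h import *
st(); cap('wrist','w6.png')
E
```

```text
12.95 [ 0.5979 -0.0997  0.237 ] [ 1.7993e+02  3.0000e-02 -8.1920e+01] 0.0876 [-0.1 -0.5  0.1] [  9.  14.  -8.  -0. -68.  -1.]
```

View pics/w6.png

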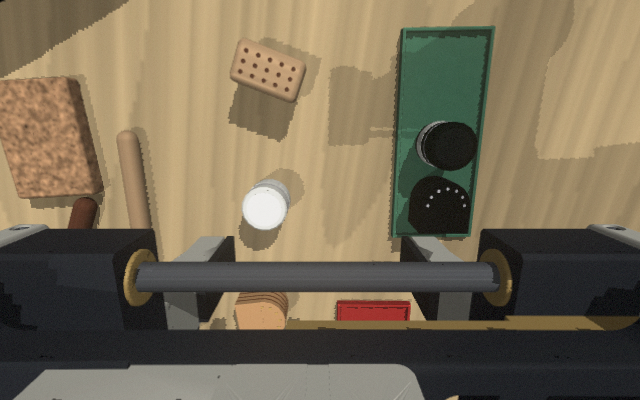

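The heel and black jar stand in the green tray with a gap between them. The brush top is at about (268,70), the white jar at (266,204) and the tan heel at about (262,315).

```bash
python3 - <<'E'
from h import *
c=cap('wrist')
P=[pix2w(c,*p,.05)[:2]*1000 for p in((240,38),(306,69),(297,102),(231,71))]; print(np.round(P),cv2.minAreaRect(np.float32(P)))
V=cv2.cvtColor(c['frame'],cv2.COLOR_RGB2HSV)
print(V[70,268],V[54,200],V[90,245])
m=np.zeros(V.shape[:2],bool); m[32:108,225:312]=1
lab=cv2.cvtColor(c['frame'],cv2.COLOR_RGB2LAB).astype(int); a=lab[...,1]
print(lab[70,262],lab[54,200],lab[40,220])
mm=m&(a>134); mm=cv2.morphologyEx(mm.astype(np.uint8),cv2.MORPH_CLOSE,np.ones((9,9))); print(mm.sum(),mask_rect(c,mm,.05))
print('white', pix2w(c,264,208,.052))
tp=[pix2w(c,u,v,.052)[:2] for u,v in((449,146),)]; print(tp)
E
```

```text
[[ 690. -231.]
 [ 625. -213.]
 [ 629. -181.]
 [ 697. -201.]] ((659.9258422851562, -206.24819946289062), (31.86236000061035, 72.12460327148438), 74.38310241699219)
[ 15 103 159] [ 18  86 198] [ 18  87 120]
[170 135 152] [183 131 153] [165 130 153]
2647 ((663.1322631835938, -206.20469665527344), (39.7089958190918, 65.87069702148438), 78.03485870361328)
white [ 0.65137423 -0.06726822  0.052     ]
[array([ 0.46887911, -0.15983572])]
```

```bash
python3 - <<'E'
from h import *
print(go(.662,-.206,.022,-14.5))
E
```

```text
(np.float64(11.39), np.float64(-4.93), np.float64(21.48), np.float64(-1.177))
```

>>> drive_tool(
  plan="5 -2 4 -0.18;10 -4.5 9 -0.37;11.4 -4.9 12 -0.55;11.4 -4.9 13 -0.74;11.4 -4.9 13 -0.92;11.4 -4.9 13 -1.1;11.4 -4.9 14 -1.18;11.4 -4.9 14 -1.18",
)

```text
time_s: 14.05
tcp_pos: [0.6615, -0.2061, 0.0966]
eef_rot: [180.0, 0.2, -14.4]
contact_force: [-0.8, 0.1, -0.2]
gripper_width: 0.0875
```

```bash
python3 - <<'E'
from h import *
st(); print(go(.662,-.206,.022,-14.5)); cap('wrist','w7.png')
E
```

```text
14.05 [ 0.6615 -0.2061  0.0966] [ 1.7998e+02  1.6000e-01 -1.4390e+01] 0.0875 [-0.8  0.1 -0.2] [ -1.  28.  -6.  -0. -56.  77.]
(np.float64(0.05), np.float64(-0.02), np.float64(7.46), np.float64(0.002))
```

View pics/w7.png

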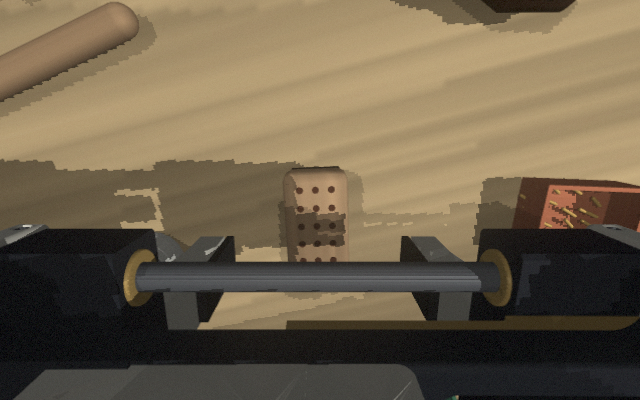

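The brush is aligned and centred between the jaws at about column 316. Gripping.

>>> drive_tool(
  plan="0 0 4 0;0 0 7 0;0 0 7.5 0;0 0 7.5 0",
)

```text
time_s: 14.6
tcp_pos: [0.6635, -0.2061, 0.0235]
eef_rot: [180.0, -0.0, -14.3]
contact_force: [0.1, -0.2, -0.6]
gripper_width: 0.0877
```

>>> drive_tool(
  plan="0 0 0 0;0 0 0 0;0 0 0 0;0 0 0 0;0 0 0 0;0 0 0 0",
  fingers=1,
)

```text
time_s: 15.35
tcp_pos: [0.6632, -0.2059, 0.0229]
eef_rot: [180.0, -0.0, -14.3]
contact_force: [-0.2, -0.8, 0.9]
gripper_width: 0.0418
```

```bash
python3 - <<'E'
from h import *
st();print(go(.4743,-.2313,.11,-82))
E
```

```text
15.35 [ 0.6632 -0.2059  0.0229] [180.    -0.   -14.31] 0.0418 [-0.2 -0.8  0.9] [ -1.  33. -10.   0. -48.  77.]
(np.float64(-17.67), np.float64(7.13), np.float64(-8.71), np.float64(1.181))
```

>>> drive_tool(
  plan="0 0 -4 0;-1 0.5 -8.7 0.1;-5 2 -9.5 0.28;-9 3.5 -9.5 0.46;-13 5 -9.5 0.64;-16 6.5 -9.5 0.82;-17.7 7.1 -9.5 1;-17.7 7.1 -9.5 1.18",
)

```text
time_s: 16.35
tcp_pos: [0.4725, -0.231, 0.1181]
eef_rot: [180.0, 0.0, -82.3]
contact_force: [0.9, -0.3, -1.3]
gripper_width: 0.0421
```

>>> drive_tool(
  plan="0 0 1 0;0 0 4 0;0 0 4 0",
)

```text
time_s: 16.73
tcp_pos: [0.4723, -0.2305, 0.0755]
eef_rot: [179.7, 0.1, -81.7]
contact_force: [-0.7, -0.3, -0.7]
gripper_width: 0.0422
```

```bash
python3 - <<'E'
from h import *
st();print(go(.4743,-.2313,.0275,-82)); cap('wrist','w8.png')
E
```

```text
16.73 [ 0.4723 -0.2305  0.0755] [ 1.7972e+02  9.0000e-02 -8.1730e+01] 0.0422 [-0.7 -0.3 -0.7] [ -5.  16. -29.  -0. -45.  13.]
(np.float64(0.11), np.float64(-0.19), np.float64(4.8), np.float64(0.005))
```

View pics/w8.png

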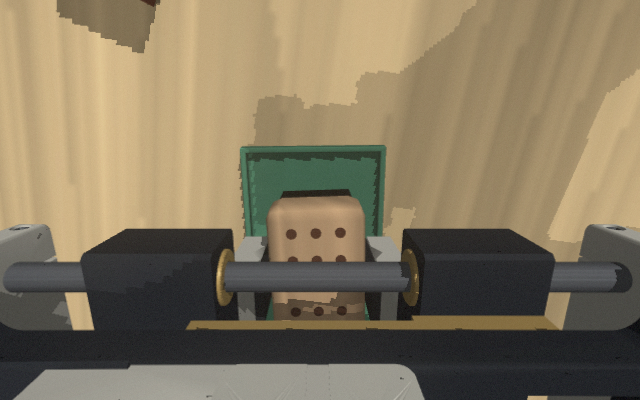

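>>> drive_tool(
  plan="0 0 2.5 0;0 0 4.5 0;0 0 4.8 0;0 0 4.8 0",
)

```text
time_s: 17.27
tcp_pos: [0.4748, -0.231, 0.0306]
eef_rot: [-180.0, -0.0, -81.9]
contact_force: [0.3, 0.6, -1.1]
gripper_width: 0.0424
```

>>> drive_tool(
  plan="0 0 0 0;0 0 0 0;0 0 0 0",
  fingers=-0.7,
)

```text
time_s: 17.65
tcp_pos: [0.4744, -0.231, 0.0304]
eef_rot: [-179.9, -0.0, -81.9]
contact_force: [-0.9, 0.3, -0.4]
gripper_width: 0.0664
```

```bash
python3 - <<'E'
from h import *
st();print(go(.60,.17,.24,-82))
E
```

```text
17.65 [ 0.4744 -0.231   0.0304] [-1.7995e+02 -1.0000e-02 -8.1910e+01] 0.0664 [-0.9  0.3 -0.4] [ -5.  20. -32.   0. -38.  13.]
(np.float64(-37.93), np.float64(-18.08), np.float64(-20.96), np.float64(0.002))
```

>>> drive_tool(
  plan="0 0 -4 0;0 0 -9 0;-5 -2.4 -14 0;-10 -4.8 -18 0;-38 -18 -21 0;-38 -18 -21 0;-38 -18 -21 0;-38 -18 -21 0",
  fingers=-1,
)

```text
time_s: 18.65
tcp_pos: [0.5767, 0.1001, 0.2311]
eef_rot: [-180.0, 0.0, -81.9]
contact_force: [0.8, -0.4, -0.3]
gripper_width: 0.0878
```

>>> drive_tool(
  plan="-16 -7.6 0 0;-16 -7.6 0 0;-16 -7.6 0 0",
)

```text
time_s: 19.02
tcp_pos: [0.6295, 0.2695, 0.2303]
eef_rot: [-180.0, 0.0, -81.9]
contact_force: [0.2, -0.5, 0.5]
gripper_width: 0.088
```

```bash
python3 - <<'E'
from h import *
st(); c=cap('wrist','w9.png')
a=cv2.imread('pics/w9.png'); s=cap('scene')['frame'][:,:,::-1]
cv2.imwrite('pics/v9.png',np.hstack([a[:230],]) if 0 else np.vstack([a[:240],cv2.resize(s[160:260,170:437],(640,240),interpolation=cv2.INTER_CUBIC)]))
E
```

```text
19.02 [0.6295 0.2695 0.2303] [-180.      0.    -81.87] 0.088 [ 0.2 -0.5  0.5] [ 39.  22.   2.   0. -70. -31.]
```

View pics/v9.png

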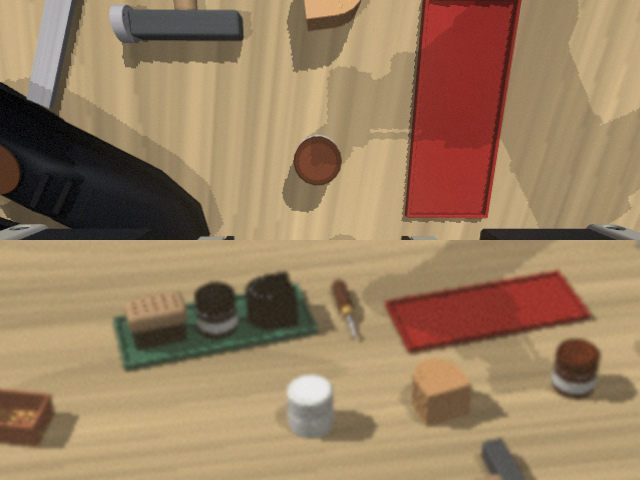

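The brush, jar and heel are in the green tray. I overshot the tan heel slightly, so I'll go back. The brown jar's lid is at (317,161).

```bash
python3 - <<'E'
from h import *
c=cap('wrist'); h=cv2.cvtColor(c['frame'],cv2.COLOR_RGB2HSV); H,S,V=[h[...,i].astype(int) for i in range(3)]
m=np.zeros(H.shape,bool); m[128:192,288:348]=1; m&=((H<12)|(H>172))&(S>120)&(V>50); print(mask_rect(c,m,.052))
m=np.zeros(H.shape,bool); m[0:222,395:530]=1; m&=((H<6)|(H>172))&(S>120); print(mask_rect(c,m,.01))
A,B=[pix2w(c,*p,.01)[:2] for p in((405,217),(488,217))]; print(A,B,(A+B)/2-.119*np.array([-np.sin(.131),np.cos(.131)]))
print(go(.60,.155,.24,-82))
E
```

```text
((633.6906127929688, 242.4054718017578), (47.658180236816406, 46.80671691894531), 70.64229583740234)
((485.18389892578125, 179.9884033203125), (99.8373794555664, 230.1613311767578), 7.452809810638428)
[0.5192225  0.30189725] [0.42062844 0.2876851 ] [0.48546992 0.1768108 ]
(np.float64(10.92), np.float64(4.53), np.float64(-1.1), np.float64(0.004))
```

>>> drive_tool(
  plan="5.5 2.2 -0.5 0;10.8 4.5 -1 0;10.8 4.5 -1 0;10.8 4.5 -1 0",
)

```text
time_s: 19.68
tcp_pos: [0.5998, 0.153, 0.241]
eef_rot: [-179.9, 0.0, -82.0]
contact_force: [0.1, 1.1, 0.1]
gripper_width: 0.0876
```

```bash
python3 - <<'E'
from h import *
st(); c=cap('wrist','w10.png')
a=c['frame'][:,:,::-1]
cs=[w2pix(c,(.642,.08,.045)),w2pix(c,(.455,-.093,.045))]; print(cs)
o=[]
for p in cs:
    x,y=int(np.clip(p[0]-50,0,540)),int(max(p[1]-60,0)); print('crop',x,y); o.append(cv2.resize(a[y:y+120,x:x+100],(400,480)))
cv2.imwrite('pics/v10.png',np.hstack(o))
E
```

```text
19.68 [0.5998 0.153  0.241 ] [-1.7994e+02  3.0000e-02 -8.2000e+01] 0.0876 [0.1 1.1 0.1] [ 32.  15.  -6.  -0. -69. -24.]
[array([287.33295705, 109.27600882]), array([512.81555344, -58.04127057])]
crop 237 49
crop 462 0
```

View pics/v10.png

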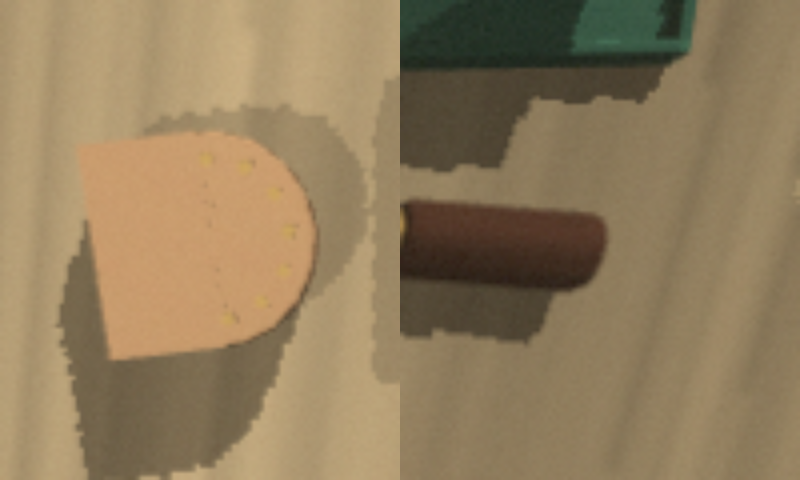

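The tan heel's straight face runs from (256.5,86) to (264.5,139), with the round end toward image right.

```bash
python3 - <<'E'
from h import *
c=cap('wrist'); h=cv2.cvtColor(c['frame'],cv2.COLOR_RGB2HSV); H,S,V=[h[...,i].astype(int) for i in range(3)]
m=np.zeros(H.shape,bool); m[75:150,250:322]=1; m&=(H<17)&(S>95)&(V>120); m=cv2.morphologyEx(m.astype(np.uint8),cv2.MORPH_CLOSE,np.ones((5,5)))
m=cv2.morphologyEx(m,cv2.MORPH_OPEN,np.ones((5,5)))
heel(c,m,(256.5,86),(264.5,139))
E
```

```text
w 0.053150924485413684 corners [0.67563292 0.06248533] [0.66254337 0.11399926] centroid [0.64433479 0.07993282] ext x -0.0010008146236330645 0.05791349695436944 y -0.025748616126292496 0.028576796893132587
rect ((641.8565063476562, 79.86320495605469), (58.9139404296875, 54.32493591308594), 14.263164520263672)
heading -165.74302412065958 centre by face [0.64098132 0.08110043] by round [0.64141341 0.07975119]
```

```bash
python3 - <<'E'
from h import *
st(); print(go(.6514,.0825,.022,-165.7)); print(go(.0,.0,.0,-82.5,(0,0,0,-165.7)))
E
```

```text
19.77 [0.5999 0.1541 0.2403] [-1.800e+02  1.000e-02 -8.192e+01] 0.0873 [ 0.7  0.2 -0.5] [ 32.  15.  -6.  -0. -69. -24.]
(np.float64(7.81), np.float64(-4.09), np.float64(21.83), np.float64(1.462))
(np.float64(-0.0), np.float64(0.0), np.float64(-0.0), np.float64(-1.452))
```

>>> drive_tool(
  plan="3 -1.5 3 0.18;6 -3 6 0.36;7.8 -4.1 10 0.55;7.8 -4.1 12 0.73;7.8 -4.1 12 0.91;7.8 -4.1 12 1.1;7.8 -4.1 13 1.28;7.8 -4.1 14 1.46",
)

```text
time_s: 20.78
tcp_pos: [0.6516, 0.0834, 0.0995]
eef_rot: [-180.0, -0.0, -165.9]
contact_force: [0.2, 0.1, 0.0]
gripper_width: 0.0876
```

>>> drive_tool(
  plan="0 0 0 0;0 0 0 0",
)

```text
time_s: 21.02
tcp_pos: [0.6517, 0.0829, 0.1003]
eef_rot: [-180.0, -0.0, -165.3]
contact_force: [0.3, -0.6, 0.3]
gripper_width: 0.0874
```

```bash
python3 - <<'E'
from h import *
st(); print(go(.6514,.0825,.022,-165.7))
E
```

```text
21.02 [0.6517 0.0829 0.1003] [-1.7999e+02 -1.0000e-02 -1.6530e+02] 0.0874 [ 0.3 -0.6  0.3] [  24.   25.  -11.    0.  -54. -100.]
(np.float64(0.04), np.float64(-0.03), np.float64(7.83), np.float64(0.007))
```

>>> drive_tool(
  plan="0 0 4 0;0 0 7 0;0 0 7.8 0;0 0 7.8 0;0 0 7.8 0",
)

```text
time_s: 21.65
tcp_pos: [0.6525, 0.0828, 0.0239]
eef_rot: [180.0, 0.1, -165.5]
contact_force: [1.0, -0.2, 0.4]
gripper_width: 0.0877
```

>>> drive_tool(
  plan="0 0 0 0;0 0 0 0;0 0 0 0;0 0 0 0;0 0 0 0;0 0 0 0",
  fingers=1,
)

```text
time_s: 22.4
tcp_pos: [0.6515, 0.0825, 0.0224]
eef_rot: [-180.0, 0.0, -165.6]
contact_force: [-0.9, -0.1, 0.9]
gripper_width: 0.0541
```

```bash
python3 - <<'E'
from h import *
st(); print(go(.4912,.130,.11,-82.5))
E
```

```text
22.4 [0.6515 0.0825 0.0224] [-180.      0.   -165.57] 0.0541 [-0.9 -0.1  0.9] [  24.   30.  -15.    0.  -45. -100.]
(np.float64(14.33), np.float64(8.6), np.float64(-8.76), np.float64(-1.45))
```

>>> drive_tool(
  plan="0 0 -4 0;0 0 -8.8 0;3 2 -8.8 -0.18;6 4 -8.8 -0.36;9 6 -8.8 -0.55;12 8 -8.8 -0.73;14.3 8.6 -8.8 -0.91;14.3 8.6 -8.8 -1.1",
)

```text
time_s: 23.4
tcp_pos: [0.4898, 0.13, 0.1105]
eef_rot: [180.0, 0.0, -102.3]
contact_force: [0.3, 0.1, 0.4]
gripper_width: 0.0538
```

>>> drive_tool(
  plan="0 0 0 -0.18;0 0 0 -0.35;0 0 2 -0.35;0 0 4 -0.35;0 0 4 -0.35;0 0 4 -0.35",
)

```text
time_s: 24.15
tcp_pos: [0.4919, 0.1303, 0.0708]
eef_rot: [-180.0, 0.0, -82.6]
contact_force: [0.8, -0.7, 0.4]
gripper_width: 0.054
```

```bash
python3 - <<'E'
from h import *
st(); print(go(.4912,.130,.0268,-82.5))
E
```

```text
24.15 [0.4919 0.1303 0.0708] [-179.97    0.    -82.63] 0.054 [ 0.8 -0.7  0.4] [ 37.  15. -32.   0. -43. -30.]
(np.float64(0.02), np.float64(0.07), np.float64(4.4), np.float64(-0.002))
```

>>> drive_tool(
  plan="0 0 2.5 0;0 0 4 0;0 0 4.4 0;0 0 4.4 0;0 0 4.4 0",
)

```text
time_s: 24.78
tcp_pos: [0.4919, 0.1304, 0.0268]
eef_rot: [-180.0, 0.0, -82.6]
contact_force: [0.6, -0.1, -0.9]
gripper_width: 0.054
```

>>> drive_tool(
  plan="0 0 0 0;0 0 0 0;0 0 0 0",
  fingers=-0.7,
)

```text
time_s: 25.15
tcp_pos: [0.4916, 0.1301, 0.0264]
eef_rot: [-180.0, 0.0, -82.6]
contact_force: [-0.3, -0.7, -0.7]
gripper_width: 0.0734
```

```bash
python3 - <<'E'
from h import *
st(); print(go(.6327,.2415,.10,-82.5))
E
```

```text
25.15 [0.4916 0.1301 0.0264] [-179.99    0.    -82.64] 0.0734 [-0.3 -0.7 -0.7] [ 37.  19. -35.   0. -37. -30.]
(np.float64(-9.24), np.float64(-15.42), np.float64(-7.36), np.float64(-0.002))
```

>>> drive_tool(
  plan="0 0 -4 0;0 0 -8.5 0;-3 -5 -8.5 0;-6 -10 -8.5 0;-9.2 -15 -7.5 0;-9.2 -15.4 -7.4 0;-9.2 -15.4 -7.4 0",
  fingers=-1,
)

```text
time_s: 26.02
tcp_pos: [0.632, 0.2407, 0.0992]
eef_rot: [179.9, -0.1, -82.6]
contact_force: [0.2, 0.2, -0.4]
gripper_width: 0.0874
```

```bash
python3 - <<'E'
from h import *
st(); print(go(.6327,.2415,.022,-82.5))
c=cap('wrist'); h=cv2.cvtColor(c['frame'],cv2.COLOR_RGB2HSV); H,S,V=[h[...,i].astype(int) for i in range(3)]
m=np.zeros(H.shape,bool); m[150:260,240:400]=1; m&=((H<12)|(H>172))&(S>120)&(V>40); us=np.nonzero(m)[1]; vs=np.nonzero(m)[0]; print(m.sum(),us.min(),us.max(),vs.min())
for p in((.6327,.2415,.052),(.6577,.2415,.052),(.6077,.2415,.052),(.6327,.2165,.052)): print(w2pix(c,p))
E
```

```text
26.02 [0.632  0.2407 0.0992] [ 1.7989e+02 -5.0000e-02 -8.2650e+01] 0.0874 [ 0.2  0.2 -0.4] [ 37.  27.  -8.  -0. -55. -30.]
(np.float64(-0.07), np.float64(-0.08), np.float64(7.72), np.float64(-0.003))
4090 278 351 187
[316.70743606 229.82642348]
[278.46253041 225.23959539]
[354.64558314 234.38223457]
[321.69555686 192.6996821 ]
```

The detected jar edges (278–351) match the prediction (278–355).

>>> drive_tool(
  plan="0 0 4 0;0 0 7 0;0 0 7.7 0;0 0 7.7 0;0 0 7.7 0",
)

```text
time_s: 26.7
tcp_pos: [0.6333, 0.2415, 0.0252]
eef_rot: [-179.9, 0.1, -82.6]
contact_force: [1.2, 0.2, -0.7]
gripper_width: 0.0879
```

>>> drive_tool(
  plan="0 0 0 0;0 0 0 0;0 0 0 0;0 0 0 0;0 0 0 0;0 0 0 0",
  fingers=1,
)

```text
time_s: 27.45
tcp_pos: [0.6325, 0.2411, 0.0233]
eef_rot: [-180.0, -0.0, -82.6]
contact_force: [1.0, -0.4, 0.2]
gripper_width: 0.0494
```

```bash
python3 - <<'E'
from h import *
st(); print(go(.477,.24,.07,-82.5))
E
```

```text
27.45 [0.6325 0.2411 0.0233] [-180.     -0.    -82.63] 0.0494 [ 1.  -0.4  0.2] [ 37.  31. -12.   0. -46. -30.]
(np.float64(-1.88), np.float64(15.44), np.float64(-4.67), np.float64(-0.002))
```

>>> drive_tool(
  plan="0 0 -4 0;0 0 -8 0;-0.6 5 -8 0;-1.2 10 -8 0;-1.9 15 -7 0;-1.9 15.4 -4.7 0;-1.9 15.4 -4.7 0;-1.9 15.4 -4.7 0",
)

```text
time_s: 28.45
tcp_pos: [0.4781, 0.2406, 0.0708]
eef_rot: [-180.0, 0.0, -82.6]
contact_force: [-0.6, 0.2, -0.3]
gripper_width: 0.0495
```

```bash
python3 - <<'E'
from h import *
st(); print(go(.477,.24,.0278,-82.5))
E
```

```text
28.45 [0.4781 0.2406 0.0708] [-179.97    0.    -82.63] 0.0495 [-0.6  0.2 -0.3] [ 48.  17. -29.   0. -44. -40.]
(np.float64(0.04), np.float64(0.12), np.float64(4.3), np.float64(-0.002))
```

>>> drive_tool(
  plan="0 0.1 2.5 0;0 0.1 4 0;0 0.1 4.3 0;0 0.1 4.3 0;0 0.1 4.3 0",
)

```text
time_s: 29.08
tcp_pos: [0.4768, 0.2403, 0.0277]
eef_rot: [-180.0, 0.0, -82.6]
contact_force: [-0.1, 0.1, -0.9]
gripper_width: 0.0495
```

>>> drive_tool(
  plan="0 0 0 0;0 0 0 0;0 0 0 0",
  fingers=-0.7,
)

```text
time_s: 29.45
tcp_pos: [0.4764, 0.2402, 0.0275]
eef_rot: [-180.0, 0.0, -82.6]
contact_force: [-0.0, 0.2, -0.1]
gripper_width: 0.072
```

>>> drive_tool(
  plan="0 0 -4 0;0 0 -9 0;0 0 -15 0;-5 -5 -21 0;-10 -8 -21 0;-10 -8 -21 0",
  fingers=-1,
)

```text
time_s: 30.2
tcp_pos: [0.5442, 0.3521, 0.2383]
eef_rot: [-179.9, 0.1, -82.6]
contact_force: [-1.0, -0.4, -1.1]
gripper_width: 0.0878
```

```bash
python3 - <<'E'
from h import *
st(); w=cap('wrist','w11.png')['frame'][:,:,::-1]; s=cap('scene','s11.png')['frame'][:,:,::-1]; d=cap('side','d11.png')['frame'][:,:,::-1]
z=lambda a,w,h: cv2.resize(a,(w,h),interpolation=cv2.INTER_CUBIC)
cv2.imwrite('pics/v11.png',np.vstack([z(s[160:250,200:440],800,300),np.hstack([z(d[145:295,300:380],160,300),z(d[150:215,325:385],277,300),z(w[0:230,100:560],363,300)])]))
E
```

```text
30.2 [0.5442 0.3521 0.2383] [-1.799e+02  8.000e-02 -8.259e+01] 0.0878 [-1.  -0.4 -1.1] [ 50.  18.  -3.   0. -69. -43.]
```

View pics/v11.png

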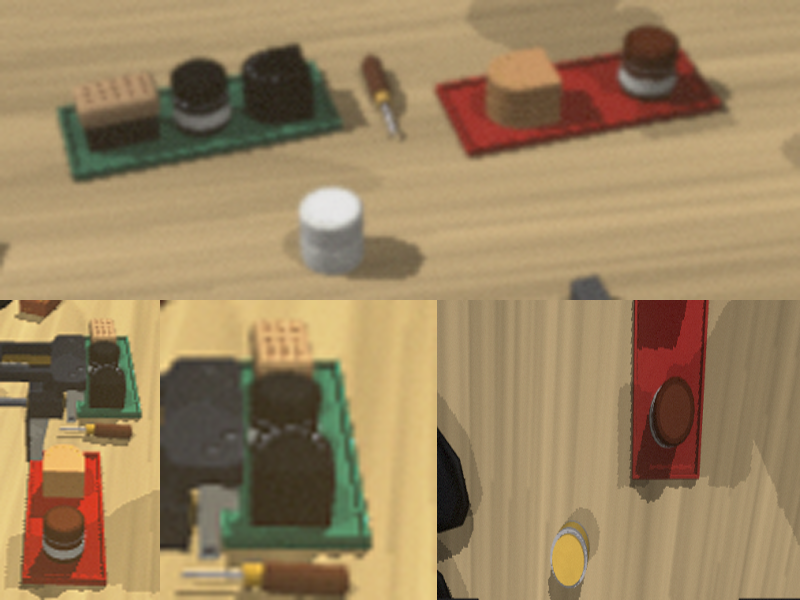

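All five pieces are upright inside their trays with gaps between them. The black heel shows the same flat outline as the tan one. The white jar hasn't moved, and the arm is clear. Handing in.

```bash
python3 -c "
from h import *
print(np.abs(r.get_state()['qd']).max()); print(r.close_job()); st()"
```

```text
2.228741235889133
the job is handed in; nothing more can be done
None
the job is handed in; nothing more can be done
```

Both kits are made up and the job is handed in, at about 30 s on the robot clock. The green tray holds the brush, black jar and black heel; the red tray holds the tan heel and brown jar.

**Last checks:** the final scene and side pictures show all five pieces upright, flat in their trays, apart from each other and released. The white jar is standing where it was, and the raised gripper touches nothing. Grip widths matched the sizes given (54, 50, 42, 54 and 49 mm), and no force reading went above about 5 N.

**What was less than perfect:**
- The arm was still settling slightly (about 2 units of joint speed) at hand-in.
- The brush was probably let go about 3 mm above the tray floor, and the black jar about 2 mm; both look level in the last picture.
- Position estimates from the different views disagreed by a few millimetres, up to about 10 mm for the green tray from the far scene camera. I relied on the close wrist views.

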